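# Tally the finished cup tray, then lift the filler head to its second stop and hold it

## Task

The tray of dip cups under the portion filler is finished: count it on the tally counter by swinging its sprung lever all the way to the stop and letting it spring back. Then grip the filler's lift handle so that its red button is squeezed in, draw the head up past the first stop to the second, topmost stop, and hold it there for the tray to be taken out; nothing catches the head at the top, so finish while still holding it up with the button squeezed. Leave the tray and everything else on the table where it is.

Things in the scene. Friction and masses are not known exactly. Their poses are not given: they have to be found in the camera images.
- filler: Portion filler, bolted down: base plate 250 x 350 mm (x +-125, y +60 to -290 mm; top at 16 mm) with a square telescoping column (outer tube 42 mm, black collar 58 mm, top at 143 mm). Origin on the table on the column's axis; z up. The arm with hopper and nozzles reaches along -y over the cup tray; the red button looks along -x.
- lift (a joint): Height of the sliding head in m: 0 down (as it starts, locked); 0.045 first stop (a catch snaps in if the button is let go); 0.090 second, topmost stop (end stop without a catch: let go, the head sinks back to the first stop). Moves straight up, only while the button is in. Head with handle weighs 0.5 to 0.85 kg; the slide rubs with 2 N.
- head: Sliding head: arm with nozzles and hopper, grey crosshead 50 x 50 mm and on it, on the column's axis, the black upright lift handle, 30 x 30 mm and 66 mm tall. Origin on that axis, at table height when down; axes as the filler's. Handle foot (crosshead top) 172 mm, handle top 238 mm above origin. The hopper (rim 284 mm above origin) begins 84 mm from the axis, towards -y.
- grip_mid (a point): Middle of the lift handle on its axis, level with the middle of the red button: 36 mm above the handle's foot, 30 mm below its top, 208 mm above the table when the head is down; rises with the head. x axis points from the button into the handle.
- grip_button (a joint): Red button on the handle's -x face, 18 mm wide, 44 mm tall. In m: 0 out (face 23 mm from the handle's axis, 38 mm over button and handle), 0.007 fully in (31 mm over all). Spring 3 N to start, 7 N fully in; the head is free from about 0.005. A pinch along the handle's x axis, one finger on the button, one on the opposite face, pushes it in; a pinch along y does not.
- tally: Grey stroke tally counter on a steel bracket screwed to the table, 74 x 48 mm box with its top at 75 mm, bracket foot 100 x 70 mm. Origin on the table under its middle; z up; the window with white number wheels looks along -x. Its lever is on the +y side, 34 mm from the middle.
- tally_lever (a joint): Swing of the tally lever in rad: 0 at rest, leaning 0.45 rad from upright towards the counter's +x; 0.90 at the stop, leaning 0.45 rad towards -x. Swings in the counter's x-z plane; a spring drives it back to 0 from anywhere (about 0.7 N at the knob at rest, 1.6 N at the stop).
- tally_knob (a point): Centre of the red ball (20 mm across) at the end of the tally lever, 66 mm from the shaft; 109 mm above the table at rest and at the stop, 116 mm half way. The lever is a 7 mm rod.
- tally_shaft (a point): Pivot of the tally lever: on its axis (along the counter's y), 50 mm above the table, in the plane in which the lever swings.
- tray: Aluminium tray, 222 mm square, rim 14 mm, with nine milky portion cups (63 mm across, 38 mm high over the tray's underside) in three rows of three; loose on the filler's base plate, the nozzles of the lowered head dip into the middle row. Origin at the centre of its underside. Must stay.
- bottle_red: Red squeeze bottle with white spout, 60 mm across, 187 mm tall. Origin at the centre of its foot. Leave alone.
- bottle_amber: Orange squeeze bottle with white spout, 60 mm across, 187 mm tall. Origin at the centre of its foot. Leave alone.
- cup_stack: Nested stack of milky portion cups, 63 mm across, 104 mm tall. Origin at the centre of its foot. Leave alone.
- lid_stack: Stack of milky cup lids, 67 mm across, 38 mm tall. Origin at the centre of its foot. Leave alone.
- shaker: Steel shaker with domed top, 66 mm across, 118 mm tall. Origin at the centre of its foot. Leave alone.
- pitcher: Milky plastic pitcher with a handle at its +y side, 120 mm across, 165 mm tall. Origin at the centre of its foot. Leave alone.
- spatula: Spatula lying flat, 240 mm long, red handle, white blade. Origin under its middle. Leave alone.
Things that resemble listed ones, but are neither listed nor needed, are in the scene too. Leave any purple or yellow look-alike of the tally alone.

How it is judged:
By the outcome, as a careful person would: the job done as asked, in the order asked, and still so for the second after the job is handed in, while the arm keeps its last pose, push and grip.
It also fails if it takes over 45 s, if anything falls off the work surface, if the arm or the gripper's body presses on something with over 40 N, if the wrist force passes 120 N, or if a joint passes its speed limit or range.

## Robot

A 6-joint arm with a two-finger parallel gripper is mounted at the origin on the work surface. World frame = base frame: x ahead of the robot, y to its left, z up, the work surface at z = 0. Lengths are in m, angles in degrees, forces in N, time in s.
With the tool pointing down it reaches from about 0.4 to 0.825 m from the base axis. Payload 7 kg.
Tool frame: the origin (TCP) lies at the very end of the fingers, on their centre line; the grasp point (between the pads) lies 19 mm behind it; z points along the fingers, y is the line along which they close (so a half turn about z gives the same grasp; the last joint's range is limited). The gripper opens to 88 mm and grips with 3 to 60 N. Pads are 19 mm wide; open, the fingers measure 130 mm over their backs; the gripper's body (78 mm by 193 mm) begins 47 mm behind the grasp point.
Start: joints at [-52.878, 20.546, 0.682, 0, -70.136, -16.507], TCP at [0.238, -0.632, 0.227] pointing down, gripper open.
Joint ranges: [-176.03, 176.03], [-82.01, 121.73], [-58.28, 71.71], [-173.87, 95.51], [-174.79, -0.11], [-173.66, 173.66]. Speed limits (degrees/s): [136.94, 136.94, 172.46, 180, 180, 180].

## Interface

Orientations are given as [roll, pitch, yaw] about the fixed x, y, z axes, in that order (R = Rz(yaw) Ry(pitch) Rx(roll)).
In Python, from plant import get_state, capture, close_job, regions_of gives the robot as it stands.
- The arm moves only by the tool jog_arm, never from a script. Its argument "moves" is a list of rows, each a list of 3 entries, a list of its own where there are three numbers: the shift along the tool's x, y, z in cm, then the turn about the tool's z in degrees, then the finger opening in cm, from 0 to 8.76. A call has 1 to 12 rows; each row shifts and turns the commanded pose from where the row before left it, along the tool's axes as they then stand; what a row does not reach is not made up. A row lasts 1/8 s, in which the tool goes at most 62.5 mm and 10.7 degrees, less where a joint would pass 70% of its speed; a pose out of reach is approached as far as the arm can. A call is refused whole if a number of a shift passes 6.25 or a number of a turn 10.7, either way. A call with a gripper value outside its range is refused whole. The fingers move at their own pace and stop on an object; "newtons" is the grip in N (left out, the last holds). Time passes only in rows, so rows that do not move let the fingers close. It gives the time, the measured TCP pose, the force, the opening and the grip force at its end, in the units of the state.
- get_state(): the state, without advancing time (a new reading comes with each control period).
- capture(name): name is "scene" or "top" or "wrist"; returns a dict with "pixels" (384x512x3 uint8, blue, green, red), "mtx" (3x3 intrinsics, pixels), "k1" (the pictures are not rectified: a ray, as slopes to the right and down, at radius r is drawn at 1 + k1 r^2 times it, then the intrinsics apply), "world_from_camera" (4x4, takes a point from camera to world coordinates); the wrist camera has in their place "hand_eye" (4x4, takes a point from camera to tool coordinates, whose origin is the TCP and whose axes are the flange's). Camera axes: x right, y down, z forward; pixel columns grow to the right and rows downward; lengths in m; the calibration is good to about 2 mm. A picture is of the moment at which its call begins: read the wrist's pose just before it. There is no depth.
- close_job(): hands the job in; it is judged then, once.
Trained networks look in a picture, given as the dict that the camera call returned (one of the last four; its "shot" number tells which), for a name from the list of things; names that differ only in an ending like _2 or _b are one class to them, and where a whole thing is asked for, a point or a joint stands for the part that bears it (a point fixed in the world has none). Each returns a list of dicts, best first, with "confidence" (0 to 1); they miss things now and then, are a little off and sometimes report something else, mostly with a low value. They report only what shows in the picture. A call takes as long as a camera call. They do not tell look-alikes from the thing itself.
- regions_of(picture, thing): "pixels" (384x512 bool, what is visible of it) and "pixel" ([column, row] in pixels, amid what is visible of it).
The state is a dict: "time_s": time; "joints": joint angles; "qd": joint speeds; "joint_torque": joint torques, N m; "tcp_pos": TCP position; "eef_rot": TCP orientation; "contact_force": force on the tool from outside, world axes, zero at the start; "moment": the same for the moment, N m; "gripper_width": finger opening in m; "gripper_force": force on a finger pad.
Only numpy, scipy, OpenCV 4.12 (cv2) and the standard library are available. Lean on these libraries where they do the work, as an engineer would, in place of code of your own. Each camera call takes 0.05 s, during which the arm holds its last target. There are 200 camera calls.

## Working session

There is one attempt and no reset: what is moved stays moved. The work goes in short steps, Python scripts to look and compute and a tool call to move; the robot and the scene stay as the last step left them, time stands still between calls to the robot, and variables do not carry over. Pictures are saved under pics/ and viewed, at most 10 in all, crops included, and the job is handed in when it is done.

Besides the shell and the picture viewer there is one more tool, called as name(argument=value, ...), one argument or row to a line, values as JSON. jog_arm: Moves the arm, as the interface text tells. Its arguments: {"type":"object","properties":{"moves":{"type":"array"},"newtons":{"type":"number"}},"required":["moves"]}

```bash
mkdir -p pics; ls; cat > h.py <<'E'
import numpy as np, cv2
from plant import get_state, capture, close_job, regions_of
from scipy.spatial.transform import Rotation as Ro
def cam(p,st=None):
    if 'world_from_camera' in p: return np.array(p['world_from_camera'])
    T=np.eye(4);T[:3,:3]=Ro.from_euler('xyz',st['eef_rot'],degrees=True).as_matrix();T[:3,3]=st['tcp_pos']
    return T@np.array(p['hand_eye'])
def ray(p,px,st=None):
    K=np.array(p['mtx']);k=p['k1'];d=np.array([(px[0]-K[0,2])/K[0,0],(px[1]-K[1,2])/K[1,1]]);u=d.copy()
    for _ in range(30): u=d/(1+k*(u@u))
    T=cam(p,st);v=T[:3,:3]@np.array([u[0],u[1],1]);return T[:3,3],v/np.linalg.norm(v)
def atz(p,px,z,st=None):
    o,v=ray(p,px,st);return o+v*(z-o[2])/v[2]
def proj(p,X,st=None):
    K=np.array(p['mtx']);c=np.linalg.inv(cam(p,st))@np.append(X,1);u=c[:2]/c[2];u=u*(1+p['k1']*(u@u))
    return K[0,0]*u[0]+K[0,2],K[1,1]*u[1]+K[1,2]
def tri(rs):
    A=0;b=0
    for o,v in rs:
        P=np.eye(3)-np.outer(v,v);A=A+P;b=b+P@o
    return np.linalg.solve(A,b)
E
python3 - <<'E'
from h import *
st=get_state();print(st)
im=[]
for n in("scene","top"):
    p=capture(n);cv2.imwrite(f'pics/{n}0.png',p['pixels']);print(n,cam(p)[:3,3])
    for t in("tally","tally_knob","grip_button","head","filler","tray","pitcher","grip_mid"):
        for r in regions_of(p,t)[:4]:
            m=r['pixels'];ys,xs=np.nonzero(m)
            print(t,round(r['confidence'],2),np.round(r['pixel']),m.sum(),(xs.min(),xs.max(),ys.min(),ys.max()) if m.any() else '', np.round(atz(p,r['pixel'],.1),3))
E
```

```text
pics
{'time_s': 0.0, 'joints': array([-5.28754952e+01,  2.05936839e+01,  6.33920241e-01, -2.22164917e-02,
       -7.01356094e+01, -1.65064919e+01]), 'qd': array([ 0.00021391,  0.05081952,  0.02866389,  0.04357298, -0.02240524,
        0.09006913]), 'joint_torque': array([-2.57476012e-05, -5.82713449e+01,  2.93054062e+01,  6.99748322e+00,
        6.92470014e-03, -2.23899474e-04]), 'tcp_pos': array([ 0.23750038, -0.63131128,  0.22559182]), 'eef_rot': array([ 1.79902623e+02, -7.07675485e-03, -1.59389548e+02]), 'contact_force': array([-0.15679042, -1.064938  ,  0.19907076]), 'moment': array([-0.01297362, -0.02168413, -0.02972288]), 'gripper_force': 0.0, 'gripper_width': 0.0874723232780015}
scene [1.2846253  0.96319838 1.31266836]
tally 0.9 [317. 263.] 739 (np.int64(298), np.int64(331), np.int64(244), np.int64(275)) [0.553 0.304 0.1  ]
tally 0.81 [285. 175.] 560 (np.int64(268), np.int64(296), np.int64(158), np.int64(186)) [ 0.365 -0.078  0.1  ]
tally 0.71 [414. 270.] 678 (np.int64(395), np.int64(425), np.int64(256), np.int64(284)) [0.333 0.518 0.1  ]
tally 0.56 [300. 303.] 746 (np.int64(2
[... 1530 characters left out ...]
)) [ 0.34  -0.128  0.1  ]
grip_button 0.35 [215. 250.] 256 (np.int64(208), np.int64(225), np.int64(239), np.int64(256)) [0.338 0.195 0.1  ]
head 0.95 [321. 183.] 2185 (np.int64(268), np.int64(349), np.int64(157), np.int64(204)) [ 0.583 -0.204  0.1  ]
filler 0.63 [306. 185.] 4377 (np.int64(254), np.int64(352), np.int64(153), np.int64(228)) [ 0.577 -0.145  0.1  ]
tray 0.84 [306. 208.] 1651 (np.int64(283), np.int64(344), np.int64(162), np.int64(224)) [ 0.489 -0.143  0.1  ]
pitcher 0.66 [129. 213.] 1213 (np.int64(108), np.int64(152), np.int64(192), np.int64(227)) [0.479 0.517 0.1  ]
grip_mid 0.83 [320. 180.] 2123 (np.int64(268), np.int64(348), np.int64(157), np.int64(204)) [ 0.595 -0.199  0.1  ]
```

```bash
python3 - <<'E'
import cv2
s=cv2.imread('pics/scene0.png');t=cv2.imread('pics/top0.png')
a=cv2.resize(s[115:335,180:440],None,fx=3,fy=3,interpolation=cv2.INTER_CUBIC)[:600,:800]
cv2.imwrite('pics/sc.png',cv2.resize(s[115:335,180:440],(709,600),interpolation=cv2.INTER_CUBIC))
cv2.imwrite('pics/tc.png',cv2.resize(t[140:290,100:360],(800,462),interpolation=cv2.INTER_CUBIC))
E
```

```text
(no output)
```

View pics/sc.png

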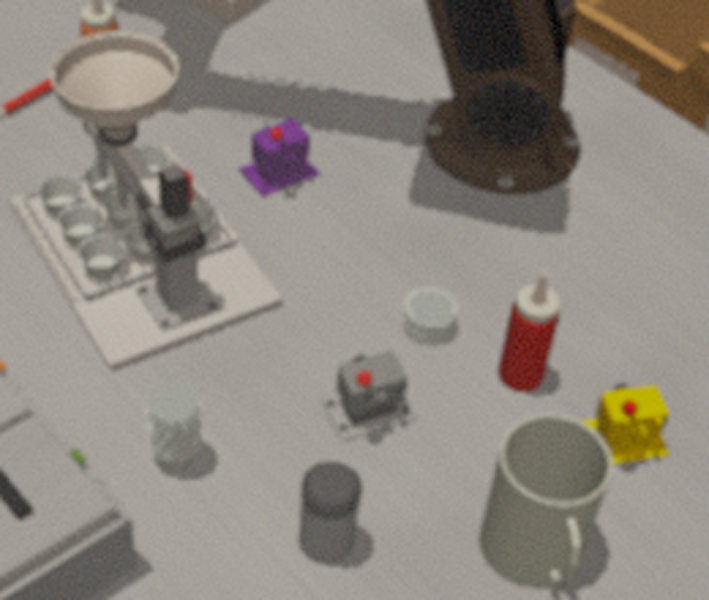

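View pics/tc.png

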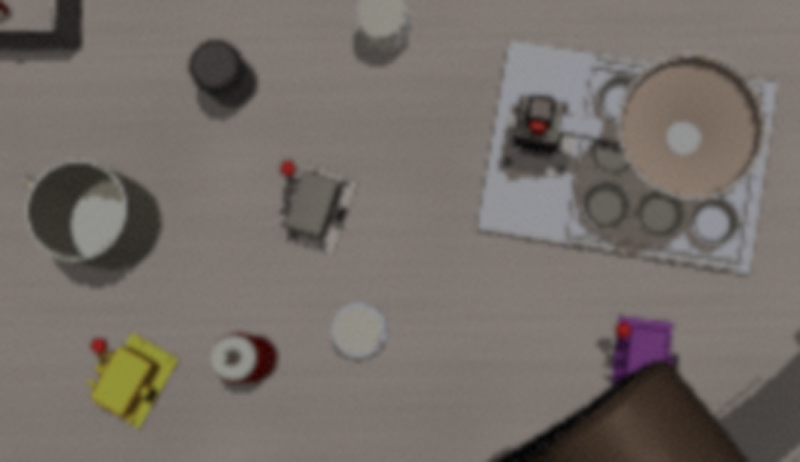

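Candidates for the tally:
- grey at scene (317,263), top (205,210)
- purple at scene (285,175), top (308,251)
- yellow at scene (414,270), top (143,260)

The grey one fits, and its red knob is at scene ≈(313,254), top ≈(194,195). The filler's red button is at top ≈(275,181).

```bash
python3 - <<'E'
from h import *
P={n:capture(n) for n in("scene","top")}
def red(p,c,r=9):
    im=p['pixels'].astype(float);x,y=c;w=np.zeros(im.shape[:2])
    w[y-r:y+r+1,x-r:x+r+1]=np.clip(im[...,2]-np.maximum(im[...,0],im[...,1])-40,0,None)[y-r:y+r+1,x-r:x+r+1]
    Y,X=np.indices(w.shape);return (w*X).sum()/w.sum(),(w*Y).sum()/w.sum(),(w>0).sum()
for nm,a,b,z in(("knob",(313,254),(194,195),.109),("button",(249,184),(275,181),.208)):
    A=red(P['scene'],a);B=red(P['top'],b);print(nm,A,B)
    X=tri([ray(P['scene'],A),ray(P['top'],B)]);print(X,atz(P['scene'],A,z),atz(P['top'],B,z))
# filler yaw from plate corners in top crop
f=lambda x,y:(100+x*260/800,140+y*150/462)
c=[atz(P['top'],f(*q),.016)[:2] for q in((512,42),(480,230),(748,272),(778,85))]
c=np.array(c);print(c,[np.linalg.norm(c[i]-c[(i+1)%4]) for i in range(4)])
ang=lambda v:np.degrees(np.arctan2(v[1],v[0]))
print('yaw',ang(c[0]-c[1]),ang(c[3]-c[2]),ang(c[0]-c[3])-90,ang(c[1]-c[2])-90)
x0,y0,x1,y1=180,182,230,232
t=P['top']['pixels'][y0:y1,x0:x1]; s=P['scene']['pixels'][236:286,290:340]; u=P['top']['pixels'][150:210,255:315]
cv2.imwrite('pics/k.png',np.hstack([cv2.resize(q,(400,400),interpolation=cv2.INTER_CUBIC) for q in(t,s)]))
E
```

```text
knob (np.float64(313.0801470588235), np.float64(253.1779411764706), np.int64(29)) (np.float64(193.08089500860586), np.float64(194.1497418244406), np.int64(21))
[0.5449883 0.2747451 0.1130821] [0.54153816 0.27334634 0.109     ] [0.54651299 0.27446474 0.109     ]
button (np.float64(248.49375), np.float64(179.15), np.int64(10)) (np.float64(274.25064599483204), np.float64(180.4857881136951), np.int64(19))
[ 0.57121125 -0.02527166  0.22716855] [ 0.55747416 -0.04128301  0.208     ] [ 0.57593726 -0.02675223  0.208     ]
[[ 7.18457529e-01 -2.06685534e-04]
 [ 4.76058075e-01  4.36044201e-02]
 [ 4.18374816e-01 -2.92717321e-01]
 [ 6.56880120e-01 -3.39703382e-01]] [np.float64(0.2463268321161191), np.float64(0.341232577418516), np.float64(0.24308942780945422), np.float64(0.3450359172918669)]
yaw -10.244997391504373 -11.144680608710365 -10.280459939574612 -9.732229409130028
```

View pics/k.png

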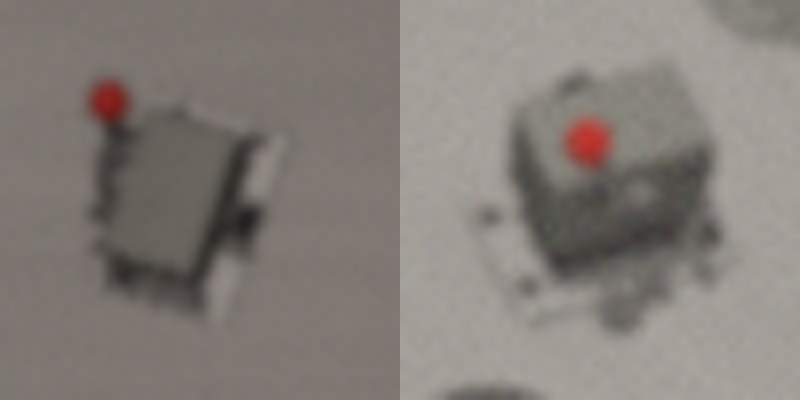

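The enlarged crop shows the grey tally, with its box and its red knob at about (108,100) in the top-view half and (588,140) in the scene half. The knob triangulates to z = 0.113, which agrees with 0.109. Tally yaw is about -17°. The filler is at about (0.588,-0.034) with yaw about -10.3°. Next I'll rise, turn and cross over high.

jog_arm(
  moves=[
    [[0,0,-4.5],9.35,0],
    [[0,0,-4.5],9.35,0],
    [[0,0,-4.5],9.35,0],
    [[0,0,-4.5],9.35,0],
    [[-0.5,6,0],0,0],
    [[-0.5,6,0],0,0],
    [[-0.5,6,0],0,0],
    [[-0.5,6,0],0,0],
    [[-0.5,6,0],0,0],
    [[-0.5,6,0],0,0],
    [[-0.5,6,0],0,0],
    [[-0.5,6,0],0,0],
  ],
  newtons=15,
)

```text
time_s: 2.5
tcp_pos: [0.4147, -0.1819, 0.407]
eef_rot: [180.0, 0.1, 163.2]
contact_force: [1.5, 0.0, 0.8]
gripper_width: 0.0005
gripper_force: 0.0
```

jog_arm(
  moves=[
    [[-0.5,6,0],0,0],
    [[-0.5,6,0],0,0],
    [[-0.5,6,0],0,0],
    [[-0.5,6,0],0,0],
    [[-0.5,6,0],0,0],
    [[-0.5,6,0],0,0],
    [[-0.5,6,0],0,0],
    [[-0.5,6,0],0,0],
    [[0,0,5],0,0],
    [[0,0,5],0,0],
    [[0,0,5],0,0],
    [[0,0,3],0,0],
  ],
)

```text
time_s: 4.0
tcp_pos: [0.5904, 0.2637, 0.2237]
eef_rot: [-179.9, -0.1, 163.2]
contact_force: [1.5, -0.1, 0.4]
gripper_width: 0.0002
gripper_force: 0.0
```

```bash
python3 - <<'E'
from h import *
st=get_state();p=capture('wrist');print(st['tcp_pos'],st['eef_rot'],st['joints'],st['time_s'],np.array(p['hand_eye']))
cv2.imwrite('pics/w1.png',p['pixels'])
np.save('w1.npy',dict(st=st,p=p),allow_pickle=True)
E
```

```text
[0.59042111 0.26372816 0.22369627] [-1.79871185e+02 -1.15697981e-01  1.63212451e+02] [ 4.13048010e+01  1.81079146e+01 -3.24049466e+00 -3.23130778e-02
 -6.88220970e+01 -1.48080501e+02] 4.0 [[-1.27525175e-03 -9.69252974e-01 -2.46063095e-01  6.59928235e-02]
 [ 9.99998925e-01 -1.41406325e-03  3.87439806e-04  9.37738493e-04]
 [-7.23475965e-04 -2.46062337e-01  9.69253735e-01 -1.58168714e-01]
 [ 0.00000000e+00  0.00000000e+00  0.00000000e+00  1.00000000e+00]]
```

View pics/w1.png

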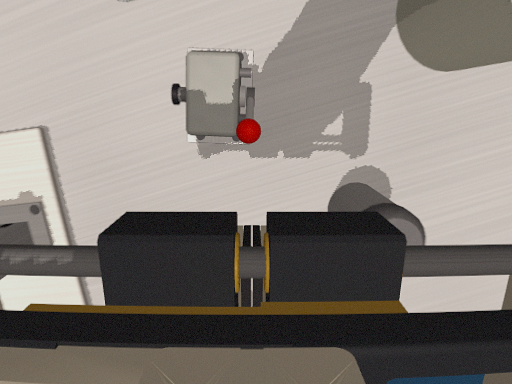

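The wrist view shows the tally box squarely aligned with the tool, its edges parallel to the image columns. The knob is at about (248,131), and the shaker is at lower right (370,205).

```bash
python3 - <<'E'
from h import *
d=np.load('w1.npy',allow_pickle=True).item();st,p=d['st'],d['p']
im=p['pixels'].astype(float);m=(im[...,2]-np.maximum(im[...,0],im[...,1]))>80
m[:115]=0;m[150:]=0;m[:,:225]=0;m[:,275:]=0;Y,X=np.nonzero(m);c=(X.mean(),Y.mean());print(c,m.sum())
k=atz(p,c,.109,st);print('knob',k)
T=cam(p,st)@np.linalg.inv(np.array(p['hand_eye']))
print('tool rel cm',100*T[:3,:3].T@(k-st['tcp_pos']))
e=[atz(p,q,.075,st) for q in((187,135),(187,52),(240,135),(240,52))]
print(np.round([T[:3,:3].T@(q-st['tcp_pos'])*100 for q in e],2)); print('shaker',atz(p,(362,185),.118,st))
E
```

```text
(np.float64(248.169164882227), np.float64(130.5374732334047)) 467
knob [0.54340562 0.27610041 0.109     ]
tool rel cm [ 4.83534896 -0.14761284 11.47977533]
[[ 4.24 -5.69 14.89]
 [11.32 -5.4  14.9 ]
 [ 4.22 -0.91 14.88]
 [11.28 -0.85 14.89]]
shaker [0.61047188 0.35143267 0.118     ]
```

jog_arm(
  moves=[
    [[0,0,5],0,0],
    [[0,0,5],0,0],
    [[0,0,3.3],0,0],
    [[2,0,0],0,0],
    [[1,0,0],0,0],
    [[1,0,0],0,0],
    [[1,0,0],0,0],
    [[1,0,0],0,0],
    [[1,0,0],0,0],
    [[0,0,0],0,0],
  ],
)

```text
time_s: 5.3
tcp_pos: [0.5238, 0.2847, 0.0937]
eef_rot: [-180.0, -0.0, 163.3]
contact_force: [1.3, -0.2, -0.2]
gripper_width: 0.0005
gripper_force: 0.6
```

jog_arm(
  moves=[
    [[0.7,0,0],0,0],
    [[0.5,0,0],0,0],
    [[0,0,0],0,0],
  ],
)

```text
time_s: 5.68
tcp_pos: [0.5126, 0.2878, 0.0934]
eef_rot: [-180.0, -0.0, 163.2]
contact_force: [2.2, -1.0, -0.5]
gripper_width: 0.0008
gripper_force: 1.0
```

jog_arm(
  moves=[
    [[0.3,0,0],0,0],
    [[0,0,0],0,0],
  ],
)

```text
time_s: 5.92
tcp_pos: [0.5101, 0.2887, 0.0936]
eef_rot: [-180.0, 0.0, 163.2]
contact_force: [1.6, -0.2, -1.8]
gripper_width: 0.0008
gripper_force: 1.0
```

jog_arm(
  moves=[
    [[0.2,0,0],0,0],
    [[0,0,0],0,0],
  ],
)

```text
time_s: 6.18
tcp_pos: [0.5088, 0.2893, 0.0937]
eef_rot: [180.0, 0.1, 163.2]
contact_force: [6.0, -2.5, -2.6]
gripper_width: 0.0001
gripper_force: 2.7
```

jog_arm(
  moves=[
    [[0.2,0,0],0,0],
    [[0,0,0],0,0],
  ],
)

```text
time_s: 6.42
tcp_pos: [0.5083, 0.2895, 0.0939]
eef_rot: [180.0, 0.2, 163.2]
contact_force: [14.7, -5.3, -3.8]
gripper_width: -0.0
gripper_force: 6.5
```

jog_arm(
  moves=[
    [[0.2,0,0],0,0],
    [[0,0,0],0,0],
  ],
)

```text
time_s: 6.68
tcp_pos: [0.5079, 0.2897, 0.094]
eef_rot: [180.0, 0.3, 163.3]
contact_force: [20.9, -9.1, -10.0]
gripper_width: 0.0004
gripper_force: 10.6
```

The lever is at the stop: about 23 N, and no further travel. I'll release it and check that it springs back.

jog_arm(
  moves=[
    [[-3,0,0],0,0],
    [[-3,0,0],0,0],
    [[-3,0,0],0,0],
    [[0,0,-5],0,0],
    [[0,0,-5],0,0],
    [[0,0,-5],0,0],
    [[0,0,0],0,0],
  ],
)

```text
time_s: 7.55
tcp_pos: [0.5921, 0.2657, 0.2487]
eef_rot: [179.6, 0.3, 163.2]
contact_force: [-0.2, 0.2, -0.6]
gripper_width: 0.0005
gripper_force: 0.0
```

```bash
python3 - <<'E'
from h import *
st=get_state();p=capture('wrist')
im=p['pixels'].astype(float);m=(im[...,2]-np.maximum(im[...,0],im[...,1]))>80
m[:, :200]=0;m[:,300:]=0;m[200:]=0;Y,X=np.nonzero(m);c=(X.mean(),Y.mean());print(c,m.sum(),atz(p,c,.109,st),st['tcp_pos'],st['time_s'])
E
```

```text
(np.float64(243.7994923857868), np.float64(126.05837563451777)) 394 [0.5430329 0.2757736 0.109    ] [0.59214046 0.26574173 0.24871196] 7.55
```

The knob is back at its rest position (0.543,0.276). Now to the filler.

jog_arm(
  moves=[
    [[0,0,-5.5],0,8.7],
    [[0,0,-5.5],0,8.7],
    [[-1.95,-5.7,0],0,8.7],
    [[-1.95,-5.7,0],0,8.7],
    [[-1.95,-5.7,0],0,8.7],
    [[-1.95,-5.7,0],0,8.7],
    [[0,0,0],-9.65,8.7],
    [[0,0,0],-9.65,8.7],
    [[0,0,0],-9.65,8.7],
    [[0,0,0],-9.65,8.7],
    [[0,0,0],-9.65,8.7],
    [[0,0,0],-9.65,8.7],
  ],
)

```text
time_s: 9.1
tcp_pos: [0.5987, 0.024, 0.3518]
eef_rot: [179.9, -0.1, -138.6]
contact_force: [0.1, -0.0, -0.3]
gripper_width: 0.0867
gripper_force: 0.0
```

jog_arm(
  moves=[
    [[0,0,0],-9.65,8.7],
    [[0,0,0],-9.65,8.7],
    [[0,0,0],-9.65,8.7],
    [[0,0,0],-9.65,8.7],
    [[0,0,0],0,8.7],
  ],
)

```text
time_s: 9.72
tcp_pos: [0.5988, 0.0239, 0.3521]
eef_rot: [179.9, -0.0, -100.3]
contact_force: [-0.5, -0.3, -0.2]
gripper_width: 0.0867
gripper_force: 0.0
```

```bash
python3 - <<'E'
from h import *
st=get_state();p=capture('wrist');print(st['tcp_pos'],st['eef_rot'],st['joints'],st['time_s'])
cv2.imwrite('pics/w2.png',p['pixels'])
np.save('w2.npy',dict(st=st,p=p),allow_pickle=True)
E
```

```text
[0.5988306  0.02390548 0.35213907] [ 1.79870860e+02 -3.54049115e-02 -1.00345436e+02] [ 2.09266636e+01  1.04436443e+01  2.99105506e+00 -3.70782964e-02
 -8.26761682e+01 -3.12673714e+01] 9.725
```

View pics/w2.png

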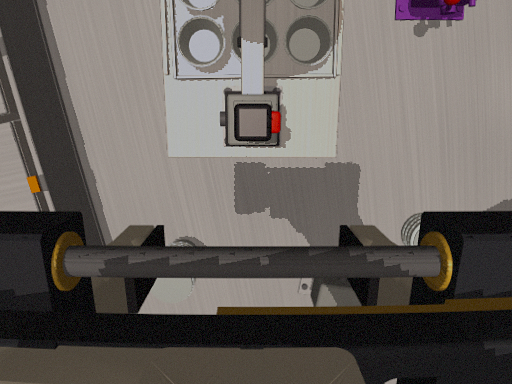

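The wrist view shows the handle top at about (253,122) and the red button at about (276,121), towards tool +y. The plate edges are parallel to the image axes, so the yaw is right.

```bash
python3 - <<'E'
from h import *
d=np.load('w2.npy',allow_pickle=True).item();st,p=d['st'],d['p']
T=cam(p,st)@np.linalg.inv(np.array(p['hand_eye']))
rel=lambda q,z:np.round(100*T[:3,:3].T@(atz(p,q,z,st)-st['tcp_pos']),2)
g=cv2.cvtColor(p['pixels'],cv2.COLOR_BGR2GRAY);print(g[121,215:290]);print(g[85:160,252])
for q in((253,122),(235,105),(271,140)): print(rel(q,.238),atz(p,q,.238,st))
im=p['pixels'].astype(float);m=(im[...,2]-np.maximum(im[...,0],im[...,1]))>80
m[:95]=0;m[150:]=0;m[:,:240]=0;m[:,300:]=0;Y,X=np.nonzero(m);print('button',X.min(),X.max(),Y.min(),Y.max(),rel((X.max(),Y.mean()),.23))
print('plate',rel((168,157),.016),rel((336,157),.016))
E
```

```text
[177 178 178 178 164  81  76  78  77  76  56  49  53 114 127 135 133 137
 142  35  22  28  34  41  96 131 124 125 123 122 123 123 122 123 125 125
 123 123 121 123 118 121 123 114 123 122 121 122 120 125 122  89  34  26
  20  19  50  82  78  76  71  67  65  54  48  63 108 124 121 118 134 174
 178 175 178]
[179 178 179 178 178 179 179 180 171 133 113 128 135 134 131 123 120 139
  94  12  12  35  38  64 119 126 122 124 124 120 123 123 121 124 122 123
 123 121 119 120 120 120 122 120 119 119 120 119 120 121 126  71  34  28
  23   0  65  86 116 103  12  84 185 182 178 179 179 177 177 176 179 177
 144 150 149]
[ 5.38  0.13 11.42] [ 0.58766966 -0.028781    0.238     ]
[ 6.69 -1.28 11.42] [ 0.59915006 -0.04421904  0.238     ]
[ 3.96  1.56 11.42] [ 0.57606216 -0.0122594   0.238     ]
button 271 280 111 132 [ 5.39  2.33 12.22]
plate [ -0.53 -12.3   33.59] [-0.56 12.45 33.64]
```

jog_arm(
  moves=[
    [[2.7,0.1,0],0,8.7],
    [[2.7,0,0],0,8.7],
    [[0,0,4],0,8.7],
    [[0,0,4],0,8.7],
    [[0,0,4],0,8.7],
    [[0,0,3],0,8.7],
    [[0,0,1.3],0,8.7],
    [[0,0,0],0,8.7],
  ],
  newtons=35,
)

```text
time_s: 10.78
tcp_pos: [0.5884, -0.0293, 0.19]
eef_rot: [179.9, -0.0, -100.4]
contact_force: [0.5, -0.6, 0.6]
gripper_width: 0.0873
gripper_force: 0.0
```

jog_arm(
  moves=[
    [[0,0,0],0,6],
    [[0,0,0],0,5],
    [[0,0,0],0,4],
    [[0,0,0],0,3],
    [[0,0,0],0,2],
    [[0,0,0],0,2],
    [[0,0,0],0,2],
    [[0,0,0],0,2],
  ],
)

```text
time_s: 11.78
tcp_pos: [0.5879, -0.0292, 0.1906]
eef_rot: [179.9, -0.0, -100.3]
contact_force: [-4.3, 2.0, 5.4]
gripper_width: 0.0301
gripper_force: 35.1
```

The width of about 30–31 mm means the button is fully in, and the grip force is 35 N. Lifting now.

jog_arm(
  moves=[
    [[0,0,-0.5],0,2],
    [[0,0,-1],0,2],
    [[0,0,-1],0,2],
    [[0,0,-0.5],0,2],
    [[0,0,0],0,2],
  ],
)

```text
time_s: 12.4
tcp_pos: [0.5879, -0.0292, 0.221]
eef_rot: [179.9, -0.0, -100.3]
contact_force: [-3.9, 2.2, -4.5]
gripper_width: 0.0305
gripper_force: 35.1
```

jog_arm(
  moves=[
    [[0,0,-1],0,2],
    [[0,0,-1],0,2],
    [[0,0,-1],0,2],
    [[0,0,-1],0,2],
    [[0,0,-0.8],0,2],
    [[0,0,-0.5],0,2],
    [[0,0,0],0,2],
  ],
)

```text
time_s: 13.28
tcp_pos: [0.5879, -0.0293, 0.2747]
eef_rot: [180.0, 0.0, -100.3]
contact_force: [-7.7, 2.3, -4.1]
gripper_width: 0.0306
gripper_force: 35.1
```

jog_arm(
  moves=[
    [[0,0,-0.3],0,2],
    [[0,0,-0.2],0,2],
    [[0,0,0],0,2],
  ],
)

```text
time_s: 13.65
tcp_pos: [0.5879, -0.0292, 0.2793]
eef_rot: [179.9, -0.0, -100.3]
contact_force: [-6.9, 1.7, -7.0]
gripper_width: 0.0303
gripper_force: 35.1
```

jog_arm(
  moves=[
    [[0,0,-0.2],0,2],
    [[0,0,0],0,2],
  ],
)

```text
time_s: 13.9
tcp_pos: [0.588, -0.0292, 0.2808]
eef_rot: [179.9, -0.0, -100.3]
contact_force: [-5.9, 1.6, -8.6]
gripper_width: 0.03
gripper_force: 35.0
```

jog_arm(
  moves=[
    [[0,0,-0.2],0,2],
    [[0,0,0],0,2],
  ],
)

```text
time_s: 14.15
tcp_pos: [0.5879, -0.0292, 0.2809]
eef_rot: [179.8, -0.0, -100.3]
contact_force: [-0.2, 0.0, -22.2]
gripper_width: 0.0301
gripper_force: 35.0
```

The end stop is felt: force jumped to 22 N with no further rise at +90 mm. One picture to check.

```bash
python3 - <<'E'
from h import *
p=capture('scene');cv2.imwrite('pics/s2.png',cv2.resize(p['pixels'][90:335,150:440],(710,600),interpolation=cv2.INTER_CUBIC))
s=get_state();print(s['tcp_pos'],s['contact_force'],s['gripper_width'],s['time_s'])
E
```

```text
[ 0.58793824 -0.02924338  0.28095023] [ -2.01741692  -1.2332968  -24.38951383] 0.029843088017983112 14.2
```

View pics/s2.png

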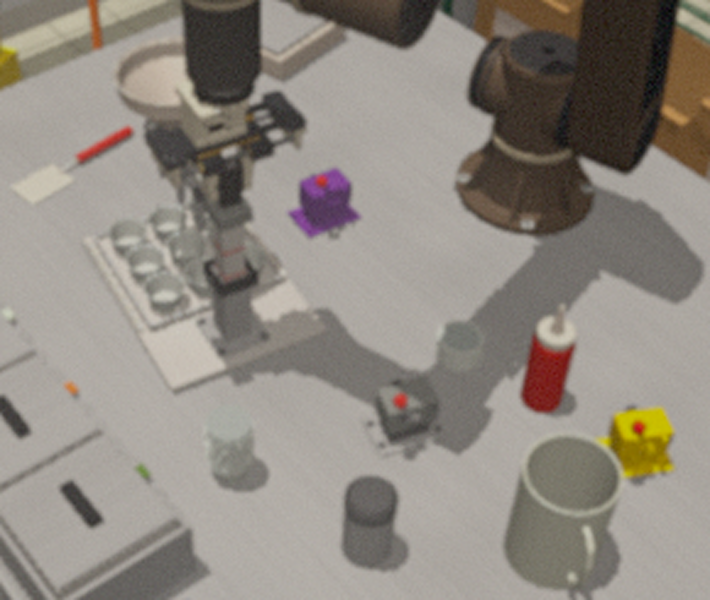

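The head is up, with the inner tube showing at (232,245). The tray is in place, the tally lever is back at rest at (400,400), and nothing else has been moved.

```bash
python3 -c "
from plant import *
print(close_job())"
```

```text
the job is handed in; nothing more can be done
None
```

I swung the grey tally's lever to its stop and it sprang back. The filler head is now held at the second, topmost stop with the button squeezed in, and the job was handed in at about 14 s.

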